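# Set up the cheese draining crib

### The job

Set up the draining stand: first slide the blue drip tray fully home into the stand, then stack all six wooden slats on its roof as a square crib, two to a layer, each layer crosswise to the one below, starting with one slat on each dark stripe and keeping the stripes' spacing and centring in every layer. Last, take every cheese off the white board and stand it flat on the top pair of slats, midway across both and not hanging over their ends. Leave the white pots and the skimmer where they are.

Things in the scene. Friction and masses are not known exactly. Their poses are not given: they have to be found in the camera images.
- stand: fixed aluminium draining stand, a low case 164 x 164 x 32 mm; origin at its centre at table level, y towards its open mouth, x along the mouth. The flat roof (top z = 32 mm) has two dark stripes 160 x 28 mm along x, centred at y = +40 and -40 mm. Inside 145 mm wide, 24 mm high, no floor (the tray slides on the table), closed at the back (-y)
- tray: blue drip tray, slides on the table into the mouth: bed 140 wide (x), y from -48 to +82, 16 mm high; front panel 154 x 6 x 24 at y = 82 to 88 that meets the mouth when home; upright fin handle 14 thick (x), y from 88 to 158, top at z = 66 mm. Origin on the underside, z up; when fully home its origin and axes coincide with the stand's. 250 g
- slat1: pale wooden slat, 160 x 28 x 18 mm (x, y, z), mass about 55 g; origin at the centre of its underside, x along its length, z up. The six are alike and any may go in any place; they start flat in three parallel piles of two on the white slat board, 64 mm from pile to pile
- slat2: pale wooden slat, 160 x 28 x 18 mm (x, y, z), mass about 55 g; origin at the centre of its underside, x along its length, z up. The six are alike and any may go in any place; they start flat in three parallel piles of two on the white slat board, 64 mm from pile to pile
- slat3: pale wooden slat, 160 x 28 x 18 mm (x, y, z), mass about 55 g; origin at the centre of its underside, x along its length, z up. The six are alike and any may go in any place; they start flat in three parallel piles of two on the white slat board, 64 mm from pile to pile
- slat4: pale wooden slat, 160 x 28 x 18 mm (x, y, z), mass about 55 g; origin at the centre of its underside, x along its length, z up. The six are alike and any may go in any place; they start flat in three parallel piles of two on the white slat board, 64 mm from pile to pile
- slat5: pale wooden slat, 160 x 28 x 18 mm (x, y, z), mass about 55 g; origin at the centre of its underside, x along its length, z up. The six are alike and any may go in any place; they start flat in three parallel piles of two on the white slat board, 64 mm from pile to pile
- slat6: pale wooden slat, 160 x 28 x 18 mm (x, y, z), mass about 55 g; origin at the centre of its underside, x along its length, z up. The six are alike and any may go in any place; they start flat in three parallel piles of two on the white slat board, 64 mm from pile to pile
- cheese_ash: grey-brown ash-coated round cheese, firm, 64 mm diameter x 36 mm high, about 130 g; origin at the centre of its underside, z up. May be absent. Starts on the white cheese board; only the cheeses present are to be moved
- cheese_herb: green herb-coated round cheese, firm, 64 mm diameter x 36 mm high, about 130 g; origin at the centre of its underside, z up. May be absent. Starts on the white cheese board; only the cheeses present are to be moved
- cheese_pepper: red pepper-coated round cheese, firm, 64 mm diameter x 36 mm high, about 130 g; origin at the centre of its underside, z up. May be absent. Starts on the white cheese board; only the cheeses present are to be moved
- slat_board: fixed white board 190 x 200 x 6 mm under the slats at the start; origin at the centre of its underside
- cheese_board: fixed white board 90 x 330 x 5 mm under the cheeses at the start, long along y; origin at the centre of its underside
- pot1: bystander: closed white pot, 58 mm diameter, 70 mm high, origin under its centre; leave alone
- pot2: bystander: closed white pot, 58 mm diameter, 70 mm high, origin under its centre; leave alone
- pot3: bystander: closed white pot, 58 mm diameter, 70 mm high, origin under its centre; leave alone
- pot4: bystander: closed white pot, 58 mm diameter, 70 mm high, origin under its centre; leave alone
- skimmer: bystander: long-handled skimmer spoon, 200 mm, lying on the table; leave alone
There are look-alikes about, which are no part of the job. There is more than one size of the cheese_herb; the one meant has the size given above.

How it is judged:
By the outcome, as a careful person would: the job done as asked, in the order asked, and still so for the second after the job is handed in, with the robot touching nothing.
Of cheese_ash, cheese_herb, cheese_pepper only 1 to 2 are there at a start; the rules pass over those that are not, and their reading is None.
At some moment in a run one of tray, cheese_ash, cheese_herb, cheese_pepper may be knocked a few centimetres aside while the robot is not near it.
Once in a run the grip may slacken for a moment while it holds something.
It also fails if it takes over 208 s, if anything falls off the work surface, if the arm or the gripper's body presses on something with over 40 N, if the wrist force passes 120 N, or if a joint passes its speed limit or range.

### The arm

A 7-joint arm with a two-finger parallel gripper is mounted at the origin on the work surface. World frame = base frame: x ahead of the robot, y to its left, z up, the work surface at z = 0. Lengths are in m, angles in rad, forces in N, time in s.
With the tool pointing down it reaches from about 0.425 to 0.95 m from the base axis. Payload 4.7 kg.
Tool frame: the origin (TCP) lies at the very end of the fingers, on their centre line; the grasp point (between the pads) lies 19 mm behind it (r.grip_depth is the distance from the TCP to the grasp point, in m); z points along the fingers, y is the line along which they close (so a half turn about z gives the same grasp; the last joint's range is limited). The gripper opens to 85 mm and grips with 20 to 120 N. Pads are 22 mm wide; open, the fingers measure 114 mm over their backs; the gripper's body (76 mm by 85 mm) begins 54 mm behind the grasp point. The pads swing forward as they close: fully open they stand 13 mm farther back than shut.
Start: joints at [1.154, 0.469, -0.049, 1.532, 0.024, 1.141, -0.082], TCP at [0.255, -0.625, 0.231] pointing down, gripper open.
Joint ranges: [-2.59, 2.59], [-0.33, 1.99], [-1.39, 1.29], [0.1, 2.45], [-1.04, 4.18], [0.21, 1.99], [-2.66, 2.66]. Speed limits (rad/s): [2.57, 2.57, 3.14, 3.14, 3.14, 3.14, 3.14].

### API

Orientations are given as a unit quaternion [x, y, z, w].
In Python, from cell import r, viewer, ticket gives the robot as it stands. The module is installed in compiled form; this text tells all that it offers.
- The arm moves only by the shell command python3 -m handwheel 'ROWS'. ROWS is JSON, a list of rows, each a list of 3 entries, a list of its own where there are three numbers: the closure, from 0 (fully open) to 1 (shut), then the shift along the tool's x, y, z scaled (see below), then the turn about the tool's z scaled (see below). In form: [[fingers, [x, y, z], roll], ...]. A call has exactly 8 rows; each row shifts and turns the commanded pose from where the row before left it, along the tool's axes as they then stand; what a row does not reach is not made up. The controller multiplies each number of a shift by 20 mm and each number of a turn by 10 degrees. A row lasts 1/8 s, in which the tool goes at most 62.5 mm and 10.7 degrees, less where a joint would pass 70% of its speed; a pose out of reach is approached as far as the arm can. A call with a number of a shift or a turn outside -1 to 1 is refused whole. A call with a gripper value outside its range is refused whole. The fingers move at their own pace and stop on an object; the grip force is fixed at half the most. Time passes only in rows, so rows that do not move let the fingers close, or fill a call up. It gives the time, the measured TCP pose, the force, the opening and the grip force at its end, in the units of the state.
- r.get_state(): the state, without advancing time (a new reading comes with each control period).
- viewer.read_camera(name): name is "scene" or "top"; returns the picture (400x640x3 uint8, red, green, blue); there is no depth.
- viewer.get_calibration(name): a dict with "camera_matrix" (3x3 intrinsics, pixels), "dist_coeffs" ([k1, k2, p1, p2, k3] as OpenCV has them; the pictures are not rectified), "R" (3x3) and "t" (3): a world point X has camera coordinates R X + t. Camera axes: x right, y down, z forward; pixel columns grow to the right and rows downward; lengths in m; the calibration is good to about 2 mm. A picture is of the moment at which its call begins. get_calibration takes no time and is no camera call.
- ticket.close_job(): hands the job in; it is judged then, once.
The state is a dict: "time_s": time; "q": joint angles; "qd": joint speeds; "joint_efforts": joint torques, N m; "ee_pos": TCP position; "ee_rot": TCP orientation; "contact_force": force on the tool from outside, world axes, zero at the start; "torque": the same for the moment, N m; "width": finger opening in m; "grasp_force": force on a finger pad.
Only numpy, scipy, OpenCV 4.12 (cv2) and the standard library are available. Lean on these libraries where they do the work, as an engineer would, in place of code of your own. Each camera call takes 0.05 s, during which the arm holds its last target. There are 200 camera calls.

## Working session

There is one attempt and no reset: what is moved stays moved. The work goes in short steps, Python scripts to look and compute and a shell command to move; the robot and the scene stay as the last step left them, time stands still between calls to the robot, and variables do not carry over. Pictures are saved under pics/ and viewed, at most 14 in all, crops included, and the job is handed in when it is done.

```bash
mkdir -p pics; ls; python3 - <<'E'
from cell import r, viewer
import cv2,numpy as np
for n in ("scene","top"):
    im=viewer.read_camera(n); cv2.imwrite(f"pics/{n}0.png",im[...,::-1])
    c=viewer.get_calibration(n); print(n,{k:np.round(v,4).tolist() for k,v in c.items()})
print({k:np.round(v,3).tolist() for k,v in r.get_state().items()}, r.grip_depth)
E
```

```text
pics
scene {'camera_matrix': [[465.2565, 0.0, 317.7185], [0.0, 465.2565, 198.2075], [0.0, 0.0, 1.0]], 'dist_coeffs': [-0.1073, 0.0, 0.0, 0.0, 0.0], 'R': [[0.5572, 0.8303, 0.0127], [0.5714, -0.3723, -0.7313], [-0.6025, 0.4147, -0.6819]], 't': [-0.2315, -0.3294, 1.5323]}
top {'camera_matrix': [[477.274, 0.0, 320.3148], [0.0, 477.274, 200.1348], [0.0, 0.0, 1.0]], 'dist_coeffs': [-0.0742, 0.0, 0.0, 0.0, 0.0], 'R': [[0.0138, -0.9999, -0.0098], [-0.9978, -0.0131, -0.065], [0.0649, 0.0106, -0.9978]], 't': [-0.0735, 0.5762, 1.5911]}
{'time_s': 0.1, 'q': [1.154, 0.469, -0.049, 1.534, 0.024, 1.141, -0.082], 'qd': [0.0, -0.003, 0.001, -0.004, 0.0, 0.0, -0.0], 'joint_efforts': [0.002, -51.152, -0.046, -23.839, 0.011, 0.004, 0.0], 'ee_pos': [0.255, -0.624, 0.23], 'ee_rot': [0.981, 0.193, -0.0, -0.001], 'contact_force': [0.857, 0.479, -0.246], 'torque': [-0.038, 0.026, 0.044], 'grasp_force': 0.0, 'width': 0.085} 0.0187
```

View pics/top0.png

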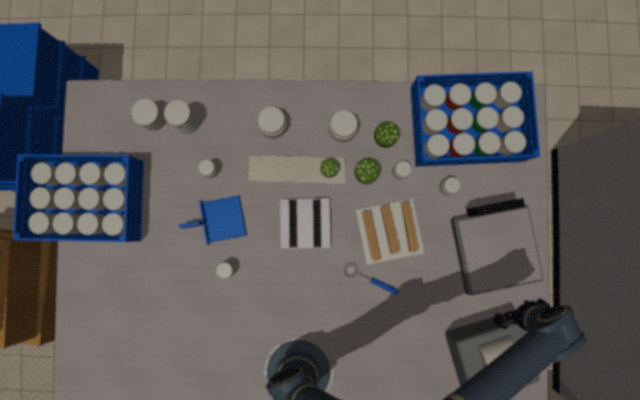

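View pics/scene0.png

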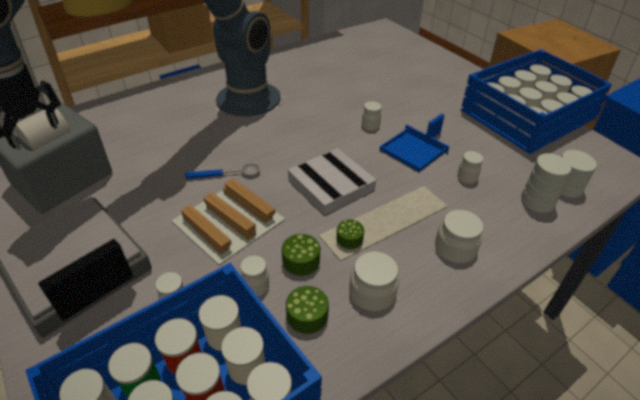

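```bash
cat > h.py <<'E'
import numpy as np, cv2
from cell import r, viewer
def ray(n,px):
    c=viewer.get_calibration(n); K=np.array(c["camera_matrix"]);R=np.array(c["R"]);t=np.array(c["t"])
    u=cv2.undistortPoints(np.array(px,float).reshape(-1,1,2),K,np.array(c["dist_coeffs"])).reshape(-1,2)
    return -R.T@t, np.c_[u,np.ones(len(u))]@R
def onz(n,px,z):
    o,d=ray(n,px); s=(z-o[2])/d[:,2]; return o+d*s[:,None]
def proj(n,X):
    c=viewer.get_calibration(n); R=np.array(c["R"])
    return cv2.projectPoints(np.array(X,float).reshape(-1,3),cv2.Rodrigues(R)[0],np.array(c["t"]),np.array(c["camera_matrix"]),np.array(c["dist_coeffs"]))[0].reshape(-1,2)
def rects(n,mask,z,amin):
    "min-area rectangles of blobs, measured on plane z: centre, size mm, angle deg of the long side"
    out=[]
    for c in cv2.findContours(mask.astype(np.uint8),cv2.RETR_EXTERNAL,cv2.CHAIN_APPROX_NONE)[0]:
        if cv2.contourArea(c)<amin: continue
        P=onz(n,c,z)[:,:2]; (a,b),(w,h),g=cv2.minAreaRect((P*1000).astype(np.float32))
        if w<h: w,h,g=h,w,g+90
        m=(g+90)%180-90
        out.append((np.round([a,b],1).tolist(),np.round([w,h],1).tolist(),round(m,1),cv2.boundingRect(c)))
    return out
E
python3 - <<'E'
from h import *
im=viewer.read_camera("top"); cv2.imwrite("pics/t1.png",im[...,::-1])
hsv=cv2.cvtColor(im,cv2.COLOR_RGB2HSV)
cv2.imwrite("pics/crop1.png",cv2.resize(im[130:280,170:440][...,::-1],None,fx=2.9,fy=2.9,interpolation=cv2.INTER_CUBIC))
H,S,V=cv2.split(hsv)
print("orange",rects("top",(H>5)&(H<22)&(S>110)&(V>80),.042,60))
print("blue",rects("top",(H>100)&(H<125)&(S>140),.016,40))
print("green",rects("top",(H>30)&(H<60)&(S>90),.041,80))
sub=np.zeros_like(V);sub[195:252,275:335]=1
print("dark",rects("top",(V<85)&(sub>0),.032,40))
for p in [(300,223),(292,223),(318,223),(284,223),(305,165),(370,235),(250,250),(395,230)]: print(p,im[p[1],p[0]],hsv[p[1],p[0]])
E
```

```text
orange [([79.1, 907.1], [79.6, 39.2], -61.6, (20, 332, 21, 14)), ([139.2, 1016.8], [165.3, 18.6], -1.1, (0, 299, 7, 49)), ([462.2, -235.4], [158.5, 24.1], 12.7, (363, 212, 17, 48)), ([483.2, -298.1], [153.0, 28.1], 13.1, (382, 206, 17, 47)), ([492.6, -362.2], [158.2, 26.7], 11.6, (402, 203, 16, 48))]
blue [([293.4, -283.4], [92.8, 16.2], 63.1, (371, 279, 27, 15)), ([500.8, 304.0], [215.7, 141.9], -79.2, (180, 196, 66, 48)), ([868.4, -593.9], [428.8, 311.6], -86.7, (412, 72, 127, 93)), ([821.0, 822.7], [816.1, 522.4], 4.8, (0, 23, 143, 218))]
green [([685.3, -95.2], [57.2, 56.8], 0.7, (321, 159, 18, 18)), ([677.9, -220.1], [82.8, 77.6], -26.1, (355, 158, 25, 25)), ([802.2, -284.5], [84.5, 76.2], -44.3, (375, 122, 25, 25))]
dark [([500.5, 24.8], [157.1, 22.7], 2.4, (289, 199, 8, 48)), ([503.1, -55.0], [160.1, 22.7], 2.4, (313, 198, 8, 49))]
(300, 223) [157 152 149] [ 11  13 157]
(292, 223) [27 27 23] [30 38 27]
(318, 223) [27 27 27] [ 0  0 27]
(284, 223) [160 154 151] [ 10  14 160]
(305, 165) [142 133 119] [ 18  41 142]
(370, 235) [130  97  60] [ 16 137 130]
(250, 250) [123 113 108] [ 10  31 123]
(395, 230) [120 103  86] [ 15  72 120]
```

View pics/crop1.png

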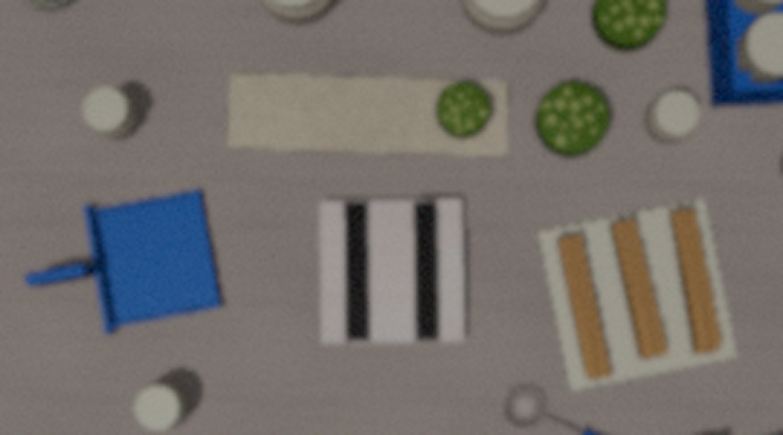

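```bash
cat >> h.py <<'E'
def wpca(n,w,z):
    "weighted centroid and long-axis angle on plane z (mm, deg)"
    v,u=np.nonzero(w>0); ww=w[v,u].astype(float); P=onz(n,np.c_[u,v],z)[:,:2]*1000
    c=(P*ww[:,None]).sum(0)/ww.sum(); D=P-c; C=(D*ww[:,None]).T@D/ww.sum(); e,E=np.linalg.eigh(C)
    a=np.degrees(np.arctan2(E[1,1],E[0,1])); return np.round(c,1),round((a+90)%180-90,2),np.round(np.sqrt(12*e),1)
def hsv(im): return cv2.split(cv2.cvtColor(im,cv2.COLOR_RGB2HSV))
E
python3 - <<'E'
from h import *
for n,boxes in {"top":[(286,196,300,251),(310,196,325,251)],"scene":None}.items():
    im=viewer.read_camera(n); V=im.max(2).astype(float)
    roi=np.zeros(V.shape,np.uint8)
    c=np.array([502,-15.])/1000; a=np.radians(2)
    for s in (40,-40):
        roi[:]=0
        q=[(x,s+y) for x,y in((-76,-19),(76,-19),(76,19),(-76,19))]
        Q=[[c[0]+(x*np.cos(a)-y*np.sin(a))/1000,c[1]+(x*np.sin(a)+y*np.cos(a))/1000,.032] for x,y in q]
        cv2.fillPoly(roi,[proj(n,Q).round().astype(np.int32)],1)
        w=np.clip(110-V,0,80)*roi; print(n,s,wpca(n,w,.032))
    H,S,_=hsv(im)
    # stand roof outline: bright/dark vs table, whole bright blob incl. stripes
    if n=="top":
        w=(np.abs(S.astype(int))<25)*(V>140); w[:193]=0;w[252:]=0;w[:,:275]=0;w[:,335:]=0
        k=cv2.morphologyEx(w.astype(np.uint8),cv2.MORPH_CLOSE,np.ones((9,15)))
        print("roof",rects(n,k,.032,100))
        b=((H>100)&(H<125)&(S>140)).astype(np.uint8); b[:190]=0;b[250:]=0;b[:,:170]=0;b[:,260:]=0
        bed=cv2.morphologyEx(b,cv2.MORPH_OPEN,np.ones((13,13))); print("bed",rects(n,bed,.018,100),wpca(n,bed,.018))
        fin=b*(1-cv2.dilate(bed,np.ones((5,5)))); print("fin",rects(n,fin,.066,5),wpca(n,fin,.066))
        o=((H>5)&(H<22)&(S>90)&(V>70)).astype(np.uint8)
        N,L,st,_=cv2.connectedComponentsWithStats(o)
        for i in range(1,N):
            if 300<st[i,4]<1500 and st[i,0]>200: print("slat",wpca(n,L==i,.042),st[i])
        g=((H>30)&(H<60)&(S>90)).astype(np.uint8);g[:150]=0;g[180:]=0;g[:,:312]=0;g[:,345:]=0; print("cheese",wpca(n,g,.040))
print(-np.array(viewer.get_calibration("top")["R"]).T@viewer.get_calibration("top")["t"])
E
```

```text
top 40 (array([499.8,  25.5]), np.float64(1.66), array([ 21.9, 152.2]))
top -40 (array([501.9, -54.5]), np.float64(1.66), array([ 21.8, 153.1]))
roof [([497.7, -13.8], [164.1, 160.5], -87.8, (280, 199, 50, 50))]
bed [([509.4, 266.6], [138.8, 133.7], -79.3, (202, 199, 42, 41))] (array([509.3, 265.1]), np.float64(81.49), array([128.8, 133.5]))
fin [([489.4, 362.9], [64.6, 12.9], -77.9, (180, 221, 20, 7))] (array([488.1, 352.7]), np.float64(-71.89), array([ 69.7, 117.4]))
slat (array([ 491.6, -362.8]), np.float64(10.77), array([ 27.5, 160.8])) [402 202  16  49 404]
slat (array([ 481.7, -297.8]), np.float64(13.49), array([ 28.6, 155.4])) [381 206  19  47 408]
slat (array([ 461.3, -235.6]), np.float64(12.43), array([ 26.1, 161.1])) [363 211  17  49 387]
cheese (array([686.1, -94.9]), np.float64(-39.29), array([51. , 53.1]))
scene 40 (array([501.8,  25.9]), np.float64(1.62), array([ 23.5, 153.1]))
scene -40 (array([505.7, -54.1]), np.float64(1.69), array([ 23.5, 151.9]))
[ 0.47269345 -0.08286376  1.62436384]
```

```bash
cat >> h.py <<'E'
def pose():
    s=r.get_state(); q=s["ee_rot"]; return np.array(s["ee_pos"])*1000,np.degrees(2*np.arctan2(q[1],q[0]))
def plan(x,y,z,yaw):
    "tool-axis shift units at the present yaw, then at the target yaw, and roll units (target mm, deg)"
    p,a=pose(); d=np.array([x,y,z])-p
    for t in (a,yaw):
        c,s=np.cos(np.radians(t)),np.sin(np.radians(t))
        print("yaw %.2f shift"%t,np.round([(c*d[0]+s*d[1])/20,(s*d[0]-c*d[1])/20,-d[2]/20],3))
    print("roll",round(-((yaw-a+90)%180-90)/10,3),"t",round(r.get_state()["time_s"],1))
E
python3 -m handwheel '[[0,[0.97,-1,0],0],[0,[0.97,-1,0],0],[0,[0.97,-1,0],0],[0,[0.97,-1,0],0],[0,[0.97,-1,0],0],[0,[0.97,-1,0],0],[0,[0.97,-1,0],0],[0,[0.97,-1,0],0]]'
python3 -m handwheel '[[0,[0.97,-1,0],0],[0,[0.97,-1,0],0],[0,[0.97,-1,0],0],[0,[0.97,-1,0],0],[0,[0.97,-1,0],0],[0,[0.97,-1,0],0],[0,[0.97,-1,0],0],[0,[0.97,-1,0],0]]'
python3 -m handwheel '[[0,[0.5,-1,0],0],[0,[0.5,-1,0],0],[0,[0.5,-1,0],0],[0,[0.5,-1,0],0],[0,[0.5,-1,0],0],[0,[0.5,-1,0],0],[0,[0.5,-1,0],0],[0,[0.5,-1,0],0]]'
python3 -c "
from h import *
plan(489,365,150,101.5)"
```

```text
time_s: 1.25
ee_pos: [0.3387, -0.4171, 0.2313]
ee_rot: [0.981, 0.193, 0.0, 0.0]
contact_force: [0.5, 1.1, -0.5]
width: 0.0852
grasp_force: 0.0
time_s: 2.25
ee_pos: [0.4219, -0.2104, 0.2314]
ee_rot: [0.981, 0.193, 0.0, 0.0]
contact_force: [0.5, 0.3, -0.2]
width: 0.0851
grasp_force: 0.0
time_s: 3.25
ee_pos: [0.4351, -0.0322, 0.2314]
ee_rot: [0.981, 0.193, 0.0, 0.0]
contact_force: [-0.6, -0.1, 0.4]
width: 0.0857
grasp_force: 0.0
yaw 22.22 shift [ 10.002 -17.366   4.07 ]
yaw 101.50 shift [18.923  6.599  4.07 ]
roll -7.928 t 3.2
```

```bash

python3 -m handwheel '[[0,[0.62,-1,0],0],[0,[0.62,-1,0],0],[0,[0.62,-1,0],0],[0,[0.62,-1,0],0],[0,[0.62,-1,0],0],[0,[0.62,-1,0],0],[0,[0.62,-1,0],0],[0,[0.62,-1,0],0]]' >/dev/null
python3 -m handwheel '[[0,[0.62,-1,0],0],[0,[0.62,-1,0],0],[0,[0.62,-1,0],0],[0,[0.62,-1,0],0],[0,[0.62,-1,0],0],[0,[0.62,-1,0],0],[0,[0.62,-1,0],0],[0,[0.62,-1,0],0]]' >/dev/null
python3 -m handwheel '[[0,[0,0,0.5],-1],[0,[0,0,0.5],-1],[0,[0,0,0.5],-1],[0,[0,0,0.5],-1],[0,[0,0,0.5],-1],[0,[0,0,0.5],-1],[0,[0,0,0.5],-0.97],[0,[0,0,0.5],-0.96]]'
python3 - <<'E'
from h import *
im=viewer.read_camera("top"); cv2.imwrite("pics/t2.png",im[...,::-1])
im2=viewer.read_camera("scene"); 
H,S,V=hsv(im2); b=((H>100)&(H<125)&(S>140)).astype(np.uint8); b[:,:360]=0;b[:,455:]=0;b[:100]=0;b[180:]=0
cv2.imwrite("pics/s2.png",cv2.resize(im2[80:230,250:480][...,::-1],None,fx=3.4,fy=3.4,interpolation=cv2.INTER_CUBIC))
plan(489,365,25,101.5)
E
```

```text
time_s: 6.25
ee_pos: [0.498, 0.3381, 0.1509]
ee_rot: [0.631, 0.776, -0.0, 0.0]
contact_force: [-1.1, -0.4, 0.0]
width: 0.0852
grasp_force: 0.0
yaw 101.48 shift [ 1.435 -0.143  6.245]
yaw 101.50 shift [ 1.435 -0.142  6.245]
roll -0.002 t 6.3
```

View pics/s2.png

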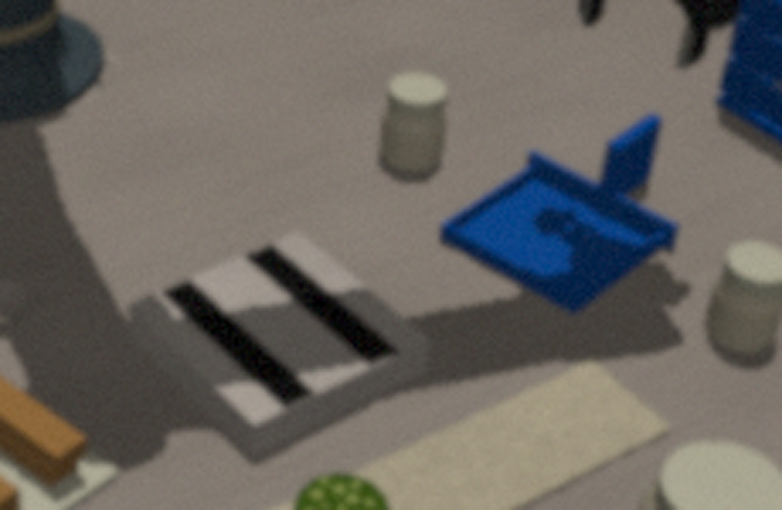

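```bash

python3 -m handwheel '[[0,[0.48,-0.05,0.9],0],[0,[0.48,-0.05,0.9],0],[0,[0.48,-0.04,0.9],0],[0,[0,0,0.9],0],[0,[0,0,0.9],0],[0,[0,0,0.9],0],[0,[0,0,0.84],0],[0,[0,0,0],0]]' 
python3 -m handwheel '[[1,[0,0,0],0],[1,[0,0,0],0],[1,[0,0,0],0],[1,[0,0,0],0],[1,[0,0,0],0],[1,[0,0,0],0],[1,[0,0,0],0],[1,[0,0,0],0]]' 
python3 - <<'E'
from h import *
print(onz("scene",[(430,124.1),(443.5,114.7)],.066))
a=np.radians(1.9)
# stand (502,-14.5): TCP when fin centre y=123 in stand frame; pre-insert at 123+160
for y in (123+145,123): plan(502-y*np.sin(a),-14.5+y*np.cos(a),25,91.9)
im=viewer.read_camera("top"); cv2.imwrite("pics/t3.png",cv2.resize(im[130:280,150:350][...,::-1],None,fx=3.9,fy=3.9,interpolation=cv2.INTER_CUBIC))
E
```

```text
time_s: 7.35
ee_pos: [0.4888, 0.3651, 0.0249]
ee_rot: [0.633, 0.774, -0.001, -0.0]
contact_force: [-0.6, -1.0, 0.6]
width: 0.0852
grasp_force: 0.0
time_s: 8.35
ee_pos: [0.4896, 0.3663, 0.027]
ee_rot: [0.633, 0.775, 0.0, 0.0]
contact_force: [-0.4, -1.3, 4.8]
width: 0.0134
grasp_force: 59.3
[[0.50296672 0.32758675 0.066     ]
 [0.48835111 0.39746924 0.066     ]]
yaw 101.53 shift [-5.569 -0.957  0.099]
yaw 91.90 shift [-5.651 -0.012  0.099]
roll 0.963 t 8.3
yaw 101.53 shift [-12.717  -2.17    0.099]
yaw 91.90 shift [-1.2901e+01 -1.2000e-02  9.9000e-02]
roll 0.963 t 8.3
```

View pics/t3.png

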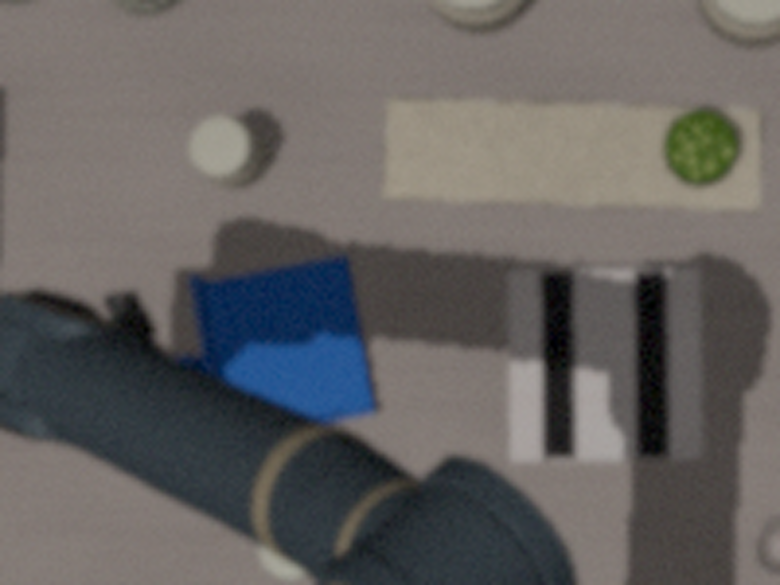

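```bash

python3 -m handwheel '[[1,[0,0,0],0.48],[1,[0,0,0],0.48],[1,[-0.8,0,0],0],[1,[-0.9,0,0],0],[1,[-1,0,0],0],[1,[-1,0,0],0],[1,[-1,0,0],0],[1,[-0.8,0,0],0]]' 
python3 - <<'E'
from h import *
a=np.radians(1.9)
for y in (123,): plan(502-y*np.sin(a),-14.5+y*np.cos(a),25,91.9)
for n in("top","scene"):
    im=viewer.read_camera(n); H,S,V=hsv(im); b=((H>100)&(H<125)&(S>140)).astype(np.uint8)
    cv2.imwrite(f"pics/{n}4.png",im[...,::-1])
a=cv2.imread("pics/scene4.png")[90:230,270:480];cv2.imwrite("pics/c4.png",cv2.resize(a,None,fx=3.5,fy=3.5,interpolation=cv2.INTER_CUBIC))
E
```

```text
time_s: 9.4
ee_pos: [0.4934, 0.2549, 0.027]
ee_rot: [0.695, 0.719, 0.001, -0.0]
contact_force: [-0.0, 4.0, 5.0]
width: 0.0133
grasp_force: 59.4
yaw 91.88 shift [-7.327 -0.016  0.099]
yaw 91.90 shift [-7.327 -0.019  0.099]
roll -0.002 t 9.4
```

View pics/c4.png

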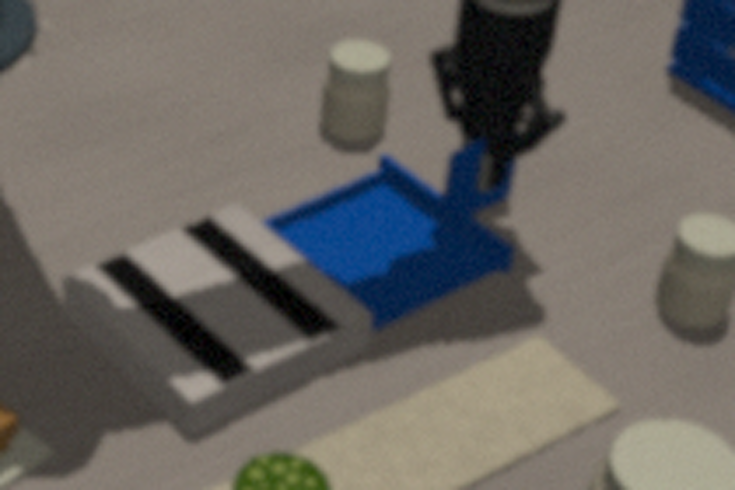

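```bash

python3 -m handwheel '[[1,[0,0,-0.1],0],[1,[-0.4,0,0],0],[1,[-0.4,0,0],0],[1,[-0.4,0,0],0],[1,[-0.4,0,0],0],[1,[-0.4,0,0],0],[1,[-0.4,0,0],0],[1,[0,0,0],0]]'; python3 -c "
from h import *
print(np.round(r.get_state()['torque'],2)); plan(498,108.4,27,91.9)"
```

```text
time_s: 10.5
ee_pos: [0.4948, 0.2071, 0.0284]
ee_rot: [0.696, 0.718, -0.0, 0.0]
contact_force: [0.3, 0.4, -2.7]
width: 0.0136
grasp_force: 58.3
[ 0.16 -0.03 -0.04]
yaw 91.85 shift [-4.939e+00  3.000e-03  7.000e-02]
yaw 91.90 shift [-4.939e+00 -1.000e-03  7.000e-02]
roll -0.005 t 10.5
```

```bash

python3 -m handwheel '[[1,[-0.5,0,0.05],0],[1,[-0.6,0,0],0],[1,[-0.6,0,0],0],[1,[-0.6,0,0],0],[1,[-0.6,0,0],0],[1,[-0.6,0,0],0],[1,[-0.4,0,0],0],[1,[0,0,0],0]]'; python3 -m handwheel '[[1,[-0.1,0,0],0],[1,[-0.1,0,0],0],[1,[-0.1,0,0],0],[1,[-0.1,0,0],0],[1,[-0.05,0,0],0],[1,[-0.05,0,0],0],[1,[-0.05,0,0],0],[1,[0,0,0],0]]'
```

```text
time_s: 11.5
ee_pos: [0.4973, 0.1293, 0.0275]
ee_rot: [0.696, 0.718, -0.0, 0.0]
contact_force: [-0.2, -0.1, -3.5]
width: 0.013
grasp_force: 58.4
time_s: 12.5
ee_pos: [0.4976, 0.119, 0.0275]
ee_rot: [0.695, 0.719, -0.0, 0.0]
contact_force: [0.2, 0.0, -1.8]
width: 0.0132
grasp_force: 58.4
```

```bash

python3 -m handwheel '[[1,[-0.1,0,0],0],[1,[-0.1,0,0],0],[1,[-0.1,0,0],0],[1,[-0.1,0,0],0],[1,[-0.05,0,0],0],[1,[-0.05,0,0],0],[1,[0,0,0],0],[1,[0,0,0],0]]'; python3 -c "
from h import *
im=viewer.read_camera('scene')[90:230,270:480,::-1];cv2.imwrite('pics/c5.png',cv2.resize(im,None,fx=3.5,fy=3.5,interpolation=cv2.INTER_CUBIC))
"
```

```text
time_s: 13.5
ee_pos: [0.498, 0.1093, 0.0275]
ee_rot: [0.695, 0.719, 0.0, 0.0]
contact_force: [-0.3, -0.0, -1.8]
width: 0.0134
grasp_force: 58.4
```

View pics/c5.png

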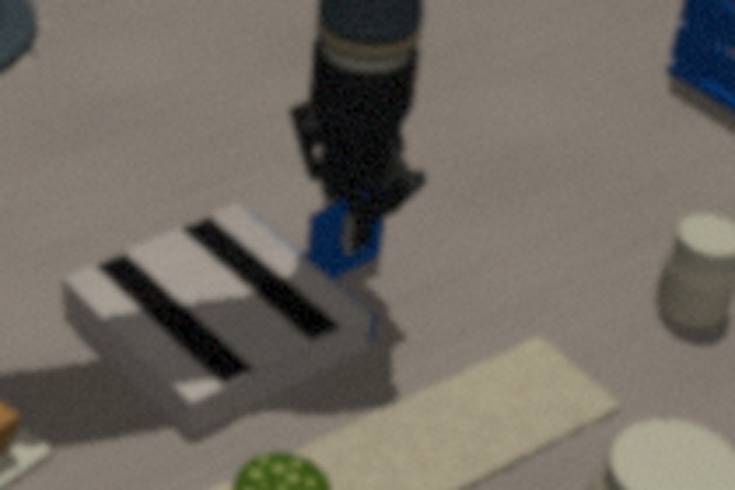

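```bash

python3 -m handwheel '[[1,[-0.05,0,0],0],[1,[-0.05,0,0],0],[1,[-0.05,0,0],0],[1,[-0.05,0,0],0],[1,[0,0,0],0],[1,[0,0,0],0],[1,[0,0,0],0],[1,[0,0,0],0]]'; python3 -m handwheel '[[1,[-0.05,0,0],0],[1,[-0.05,0,0],0],[1,[-0.05,0,0],0],[1,[-0.05,0,0],0],[1,[0,0,0],0],[1,[0,0,0],0],[1,[0,0,0],0],[1,[0,0,0],0]]'
```

```text
time_s: 14.55
ee_pos: [0.4982, 0.1075, 0.0278]
ee_rot: [0.695, 0.719, 0.002, -0.001]
contact_force: [-0.6, 6.5, -2.9]
width: 0.0132
grasp_force: 58.4
time_s: 15.55
ee_pos: [0.4983, 0.1075, 0.0283]
ee_rot: [0.694, 0.72, 0.004, -0.003]
contact_force: [-0.1, 13.7, -5.1]
width: 0.0136
grasp_force: 58.6
```

```bash

python3 -m handwheel '[[1,[0.2,0,0],0],[0,[0,0,0],0],[0,[0,0,0],0],[0,[0,0,0],0],[0,[0,0,-0.3],0],[0,[0,0,-0.7],0],[0,[0,0,-1],0],[0,[0,0,-1],0]]'; python3 -m handwheel '[[0.5,[0,0,-1],1],[0.5,[0,0,-1],1],[0.5,[0,0,0],1],[0.5,[0,0,0],1],[0.5,[0,0,0],1],[0.5,[0,0,0],1],[0.5,[0,0,0],1],[0.5,[0,0,0],0.94]]'; python3 -c "
from h import *
plan(462,-235.5,100,12.5)
im=viewer.read_camera('top')[:,:,::-1];cv2.imwrite('pics/t6.png',im)
"
```

```text
time_s: 16.55
ee_pos: [0.4984, 0.1054, 0.0894]
ee_rot: [0.695, 0.719, 0.0, 0.0]
contact_force: [0.3, 0.4, -0.8]
width: 0.0857
grasp_force: 0.0
time_s: 17.55
ee_pos: [0.4983, 0.1055, 0.1289]
ee_rot: [0.994, 0.106, 0.001, -0.0]
contact_force: [0.5, 0.5, 0.2]
width: 0.0428
grasp_force: 0.0
yaw 12.23 shift [-5.384 16.28   1.445]
yaw 12.50 shift [-5.462 16.254  1.445]
roll -0.027 t 17.6
```

```bash

python3 -m handwheel '[[0.42,[-0.34,1,0],0],[0.42,[-0.34,1,0],0],[0.42,[-0.34,1,0],0],[0.42,[-0.34,1,0],0],[0.42,[-0.34,1,0],0],[0.42,[-0.34,1,0],0],[0.42,[-0.34,1,0],0],[0.42,[-0.34,1,0],0]]' >/dev/null; python3 -m handwheel '[[0.42,[-0.34,1,0],0],[0.42,[-0.34,1,0],0],[0.42,[-0.34,1,0],0],[0.42,[-0.34,1,0],0],[0.42,[-0.34,1,0],0],[0.42,[-0.34,1,0],0],[0.42,[-0.34,1,0],-0.03],[0.42,[0,0.3,0],0]]'; python3 - <<'E'
from h import *
plan(462,-235.5,26,12.5)
im=viewer.read_camera("scene"); H,S,V=hsv(im)
cv2.imwrite("pics/s7.png",cv2.resize(im[150:270,160:330][...,::-1],None,fx=4.5,fy=4.5,interpolation=cv2.INTER_CUBIC))
E
```

```text
time_s: 19.6
ee_pos: [0.4648, -0.2169, 0.1283]
ee_rot: [0.994, 0.111, 0.0, 0.0]
contact_force: [0.3, 0.5, -0.2]
width: 0.0499
grasp_force: 0.0
yaw 12.78 shift [-0.343  0.876  5.117]
yaw 12.50 shift [-0.339  0.877  5.117]
roll 0.028 t 19.6
```

View pics/s7.png

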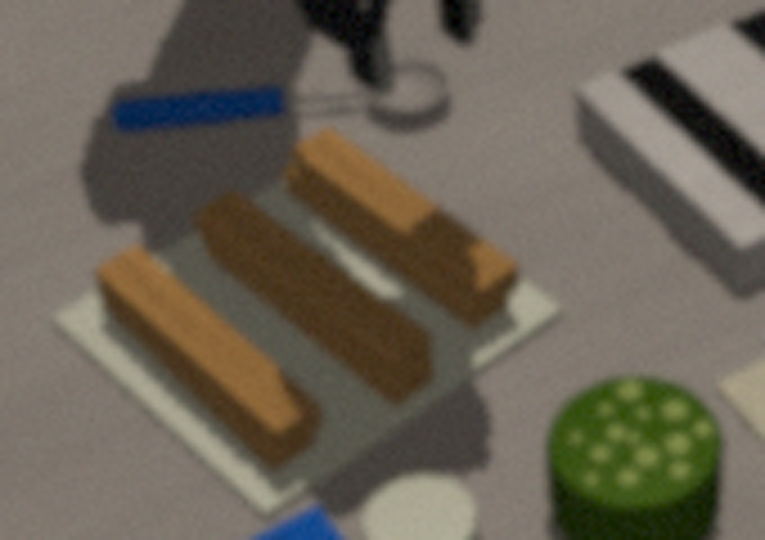

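```bash

python3 - <<'E'
from h import *
p=np.array([(325,128),(518,265),(480,288),(290,160)])/4.5+[160,150]
P=onz("scene",p,.042)*1000; print(P.round(1),P.mean(0).round(1))
p=np.array([(133,246),(304,398),(272,432),(100,272)])/4.5+[160,150]
P=onz("scene",p,.042)*1000; print(P.round(1),P.mean(0).round(1))
E
python3 -m handwheel '[[0.42,[-0.34,0.87,0],0],[0.42,[0,0,0.85],0.03],[0.42,[0,0,0.85],0],[0.42,[0,0,0.85],0],[0.42,[0,0,0.85],0],[0.42,[0,0,0.85],0],[0.42,[0,0,0.85],0],[0.42,[0,0,0],0]]'
```

```text
[[ 385.8 -240.9   42. ]
 [ 540.5 -205.2   42. ]
 [ 544.5 -230.1   42. ]
 [ 399.8 -269.2   42. ]] [ 467.7 -236.4   42. ]
[[ 416.6 -369.2   42. ]
 [ 564.1 -340.2   42. ]
 [ 575.7 -363.    42. ]
 [ 425.6 -391.5   42. ]] [ 495.5 -366.    42. ]
time_s: 20.65
ee_pos: [0.4612, -0.2336, 0.024]
ee_rot: [0.994, 0.109, -0.001, -0.001]
contact_force: [-0.0, 0.2, -0.2]
width: 0.0494
grasp_force: 0.0
```

```bash

python3 -m handwheel '[[1,[0,0,0],0],[1,[0,0,0],0],[1,[0,0,0],0],[1,[0,0,0],0],[1,[0,0,-0.5],0],[1,[0,0,-1],0],[1,[0,0,-1],0],[1,[0,0,-1],0]]'
python3 -c "
from h import *
a=np.radians(1.9)
for y in (40,-40): plan(502-y*np.sin(a),-14.5+y*np.cos(a),100,1.9)"
```

```text
time_s: 21.65
ee_pos: [0.4619, -0.234, 0.0965]
ee_rot: [0.994, 0.109, -0.0, -0.0]
contact_force: [-0.5, -0.2, -0.6]
width: 0.0268
grasp_force: 60.8
yaw 12.52 shift [  4.707 -12.247  -0.176]
yaw 1.90 shift [  2.369 -12.905  -0.176]
roll 1.062 t 21.6
yaw 12.52 shift [ 3.97  -8.316 -0.176]
yaw 1.90 shift [ 2.369 -8.905 -0.176]
roll 1.062 t 21.6
```

```bash

python3 -m handwheel '[[1,[0,0,0],0.53],[1,[0,0,0],0.53],[1,[0.18,-0.99,0],0],[1,[0.18,-0.99,0],0],[1,[0.18,-0.99,0],0],[1,[0.18,-0.99,0],0],[1,[0.18,-0.99,0],0],[1,[0.18,-0.99,0],0]]'>/dev/null
python3 -m handwheel '[[1,[0.18,-0.99,0],0],[1,[0.18,-0.99,0],0],[1,[0.18,-0.99,0],0],[1,[0.18,-0.99,0],0],[1,[0.18,-0.99,0],0],[1,[0.18,-0.99,0],0],[1,[0.18,-0.99,0],0],[1,[0,0,0],0]]'
python3 -c "
from h import *
a=np.radians(1.9)
for y in (40,): plan(502-y*np.sin(a),-14.5+y*np.cos(a),33,1.9)"
```

```text
time_s: 23.65
ee_pos: [0.5003, 0.0262, 0.0959]
ee_rot: [1.0, 0.018, 0.0, -0.0]
contact_force: [-0.4, 0.2, -0.6]
width: 0.0265
grasp_force: 60.7
yaw 2.11 shift [0.018 0.038 3.146]
yaw 1.90 shift [0.018 0.038 3.146]
roll 0.021 t 23.6
```

```bash

python3 -m handwheel '[[1,[0,0.04,0.8],0.02],[1,[0,0,0.8],0],[1,[0,0,0.7],0],[1,[0,0,0.5],0],[1,[0,0,0.15],0],[1,[0,0,0.05],0],[1,[0,0,0],0],[1,[0,0,0],0]]'
python3 -m handwheel '[[1,[0,0,0.05],0],[1,[0,0,0],0],[1,[0,0,0.05],0],[1,[0,0,0],0],[1,[0,0,0],0],[1,[0,0,0],0],[1,[0,0,0],0],[1,[0,0,0],0]]'
```

```text
time_s: 24.65
ee_pos: [0.5006, 0.0239, 0.0359]
ee_rot: [1.0, 0.015, 0.001, 0.0]
contact_force: [0.6, 0.4, -0.6]
width: 0.0263
grasp_force: 60.7
time_s: 25.65
ee_pos: [0.5004, 0.0239, 0.0342]
ee_rot: [1.0, 0.015, 0.0, 0.0]
contact_force: [-2.3, -0.5, 6.0]
width: 0.0267
grasp_force: 61.6
```

```bash

python3 -m handwheel '[[1,[0,-0.08,-0.03],0],[1,[0,0,0],0],[0.42,[0,0,0],0],[0.42,[0,0,0],0],[0.42,[0,0,-0.5],0],[0.42,[0,0,-1],0],[0.42,[0,0,-1],0],[0.42,[0,0,-0.5],0]]'
python3 - <<'E'
from h import *
plan(483,-298.3,100,13)
im=viewer.read_camera("top");cv2.imwrite("pics/t8.png",im[...,::-1])
H,S,V=hsv(im);o=((H>5)&(H<22)&(S>90)&(V>60)).astype(np.uint8)
N,L,st,_=cv2.connectedComponentsWithStats(o)
for i in range(1,N):
    if 100<st[i,4]<1500 and st[i,0]>200: print("slat",wpca("top",L==i,.042),st[i])
E
```

```text
time_s: 26.65
ee_pos: [0.5009, 0.0256, 0.0956]
ee_rot: [1.0, 0.015, 0.001, 0.0]
contact_force: [0.5, 0.5, -0.9]
width: 0.0494
grasp_force: 0.0
yaw 1.72 shift [-1.38  16.159 -0.221]
yaw 13.00 shift [-4.515 15.577 -0.221]
roll -1.128 t 26.6
slat (array([ 491.1, -362.8]), np.float64(10.94), array([ 27.5, 161. ])) [402 202  16  49 405]
slat (array([ 481.7, -297.8]), np.float64(13.33), array([ 28.6, 155.6])) [381 206  19  47 408]
slat (array([ 457.3, -236.6]), np.float64(13.01), array([ 25.4, 150.3])) [364 214  16  46 355]
```

```bash

python3 -m handwheel '[[0.42,[-0.09,1,0],0],[0.42,[-0.09,1,0],0],[0.42,[-0.09,1,0],0],[0.42,[-0.09,1,0],0],[0.42,[-0.09,1,0],0],[0.42,[-0.09,1,0],0],[0.42,[-0.09,1,0],0],[0.42,[-0.09,1,0],0]]'>/dev/null
python3 -m handwheel '[[0.42,[-0.09,1,0],0],[0.42,[-0.09,1,0],0],[0.42,[-0.09,1,0],0],[0.42,[-0.09,1,0],0],[0.42,[-0.09,1,0],0],[0.42,[-0.08,1,0],0],[0.42,[-0.08,1,0],0],[0.42,[-0.06,1,0],-0.5]]'
python3 -m handwheel '[[0.42,[0,0.16,0],-0.58],[0.42,[0,0,0.6],0],[0.42,[0,0,0.7],0],[0.42,[0,0,0.7],0],[0.42,[0,0,0.7],0],[0.42,[0,0,0.7],0],[0.42,[0,0,0.05],0],[0.42,[0,0,0],0]]'
python3 -c "
from h import *
plan(483,-298.3,26,12.5)"
```

```text
time_s: 28.7
ee_pos: [0.482, -0.2964, 0.0941]
ee_rot: [0.998, 0.06, -0.0, 0.0]
contact_force: [-0.3, 0.0, -0.3]
width: 0.0497
grasp_force: 0.0
time_s: 29.7
ee_pos: [0.4827, -0.2984, 0.0252]
ee_rot: [0.994, 0.109, 0.0, 0.0]
contact_force: [0.9, -0.3, -0.1]
width: 0.0497
grasp_force: 0.0
yaw 12.52 shift [ 0.016 -0.002 -0.04 ]
yaw 12.50 shift [ 0.016 -0.002 -0.04 ]
roll 0.002 t 29.7
```

```bash

python3 -m handwheel '[[1,[0,0,0],0],[1,[0,0,0],0],[1,[0,0,0],0],[1,[0,0,0],0],[1,[0,0,-0.5],0],[1,[0,0,-1],0],[1,[0,0,-1],0],[1,[0,0,-1],0]]'
python3 -m handwheel '[[1,[0,0,0],0.53],[1,[0,0,0],0.53],[1,[0.11,-0.94,0],0],[1,[0.11,-0.94,0],0],[1,[0.11,-0.94,0],0],[1,[0.11,-0.94,0],0],[1,[0.11,-0.94,0],0],[1,[0.11,-0.94,0],0]]'>/dev/null
python3 -m handwheel '[[1,[0.11,-0.94,0],0],[1,[0.11,-0.94,0],0],[1,[0.11,-0.94,0],0],[1,[0.11,-0.94,0],0],[1,[0.11,-0.94,0],0],[1,[0.11,-0.94,0],0],[1,[0.11,-0.87,0],0],[1,[0,0,0],0]]'
python3 -c "
from h import *
plan(503.3,-54.5,34.5,1.9)"
```

```text
time_s: 30.7
ee_pos: [0.482, -0.2983, 0.0959]
ee_rot: [0.994, 0.109, -0.0, -0.0]
contact_force: [0.5, 0.0, 0.1]
width: 0.0264
grasp_force: 60.0
time_s: 32.7
ee_pos: [0.5031, -0.0527, 0.0952]
ee_rot: [1.0, 0.018, 0.0, -0.0]
contact_force: [-0.1, -0.6, -0.7]
width: 0.0266
grasp_force: 59.9
yaw 2.10 shift [0.008 0.089 3.037]
yaw 1.90 shift [0.008 0.089 3.037]
roll 0.02 t 32.7
```

```bash

python3 -m handwheel '[[1,[0,0,0.8],0],[1,[0,0,0.8],0],[1,[0,0,0.7],0],[1,[0,0,0.5],0],[1,[0,0,0.15],0],[1,[0,0,0.05],0],[1,[0,0,0.05],0],[1,[0,0,0],0]]'
python3 -c "
from h import *
plan(503.3,-54.5,34.5,1.9)"
```

```text
time_s: 33.7
ee_pos: [0.5032, -0.0546, 0.0344]
ee_rot: [1.0, 0.017, 0.0, 0.0]
contact_force: [0.9, -0.1, -1.1]
width: 0.0264
grasp_force: 59.9
yaw 1.92 shift [ 0.008 -0.004 -0.003]
yaw 1.90 shift [ 0.008 -0.004 -0.003]
roll 0.002 t 33.7
```

```bash

python3 -m handwheel '[[1,[0,0,0.08],0],[1,[0,0,0],0],[0.42,[0,0,0],0],[0.42,[0,0,0],0],[0.42,[0,0,-0.5],0],[0.42,[0,0,-1],0],[0.42,[0,0,-1],0],[0.42,[0,0,-0.5],0]]'
python3 - <<'E'
from h import *
plan(492,-362.8,100,12.5)
for n in ("top","scene"):
    im=viewer.read_camera(n);cv2.imwrite(f"pics/{n}9.png",im[...,::-1])
E
python3 -m handwheel '[[0.42,[-0.07,1,0],0],[0.42,[-0.07,1,0],0],[0.42,[-0.07,1,0],0],[0.42,[-0.07,1,0],0],[0.42,[-0.07,1,0],0],[0.42,[-0.07,1,0],0],[0.42,[-0.07,1,0],0],[0.42,[-0.07,1,0],0]]'>/dev/null
python3 -m handwheel '[[0.42,[-0.07,1,0],0],[0.42,[-0.07,1,0],0],[0.42,[-0.07,1,0],0],[0.42,[-0.07,1,0],0],[0.42,[-0.07,1,0],0],[0.42,[-0.07,1,0],0],[0.42,[-0.07,1,0],-0.5],[0.42,[0,0.4,0],-0.56]]'
python3 - <<'E'
from h import *
plan(492,-362.8,26,12.5)
for n in ("top","scene"):
    im=viewer.read_camera(n);cv2.imwrite(f"pics/{n}10.png",im[...,::-1])
a=cv2.imread("pics/scene10.png")[130:260,270:410];b=cv2.imread("pics/top10.png")[190:260,270:345]
cv2.imwrite("pics/c10.png",np.hstack([cv2.resize(a,(431,400),interpolation=2),cv2.resize(b,(369,400),interpolation=2)]))
E
```

```text
time_s: 34.7
ee_pos: [0.5036, -0.0545, 0.0939]
ee_rot: [1.0, 0.017, 0.001, 0.0]
contact_force: [-0.7, -0.6, -0.7]
width: 0.0492
grasp_force: 0.0
yaw 1.92 shift [-1.093 15.385 -0.304]
yaw 12.50 shift [-3.9   14.922 -0.304]
roll -1.058 t 34.7
time_s: 36.8
ee_pos: [0.4924, -0.3654, 0.0924]
ee_rot: [0.994, 0.11, -0.0, 0.0]
contact_force: [0.2, -0.1, -0.4]
width: 0.0495
grasp_force: 0.0
yaw 12.58 shift [ 0.009 -0.13   3.321]
yaw 12.50 shift [ 0.009 -0.13   3.321]
roll 0.008 t 36.8
```

View pics/c10.png

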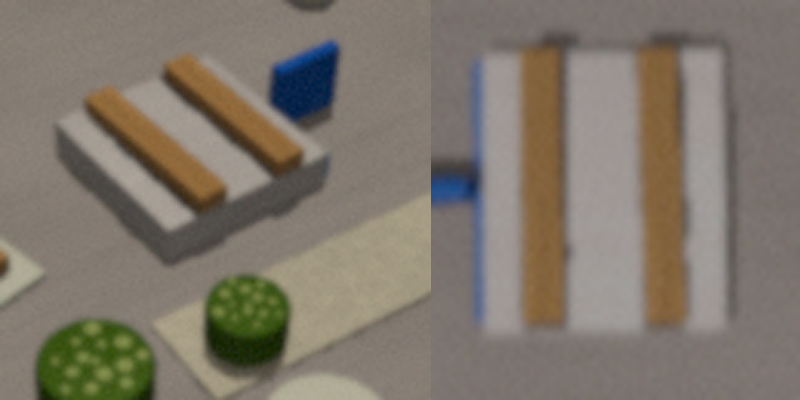

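```bash

cat >> h.py <<'E'
def slats(n,z,box,amin=80):
    im=viewer.read_camera(n); H,S,V=hsv(im);o=((H>5)&(H<22)&(S>90)&(V>60)).astype(np.uint8)
    x0,y0,x1,y1=box; m=np.zeros_like(o); m[y0:y1,x0:x1]=o[y0:y1,x0:x1]
    N,L,st,_=cv2.connectedComponentsWithStats(m); a=np.radians(1.9)
    for i in range(1,N):
        if st[i,4]>amin:
            c,g,e=wpca(n,L==i,z); d=c-[502,-14.5]
            print(n,c,g,e,"stand frame",np.round([d[0]*np.cos(a)+d[1]*np.sin(a),-d[0]*np.sin(a)+d[1]*np.cos(a)],1),rects(n,L==i,z,10)[0][:3])
E
python3 -m handwheel '[[0.42,[0,-0.05,0.6],0],[0.42,[0,0,0.6],0],[0.42,[0,0,0.6],0],[0.42,[0,0,0.6],0],[0.42,[0,0,0.6],0],[0.42,[0,0,0.3],0],[0.42,[0,0,0],0],[0.42,[0,0,0],0]]'
python3 -c "
from h import *
slats('top',.05,(275,190,340,260)); slats('scene',.05,(270,130,385,215)); plan(492,-362.8,26,12.5)"
```

```text
time_s: 37.9
ee_pos: [0.493, -0.3623, 0.0269]
ee_rot: [0.994, 0.109, 0.0, 0.0]
contact_force: [0.4, 0.9, -0.3]
width: 0.0489
grasp_force: 0.0
top [499.8  25.3] 1.74 [ 24.9 158.4] stand frame [-0.9 39.9] ([501.8, 24.7], [158.4, 23.2], 1.0)
top [503.7 -54.5] 3.06 [ 24.2 159.9] stand frame [  0.4 -40. ] ([503.0, -54.8], [158.9, 24.6], 3.4)
scene [511.4  20.3] 0.23 [ 36.5 166.6] stand frame [10.5 34.5] ([508.3, 20.2], [171.9, 38.0], 1.0)
scene [513.6 -59.2] 1.57 [ 35.5 166.1] stand frame [ 10.1 -45.1] ([509.2, -59.4], [170.6, 37.4], 3.0)
yaw 12.51 shift [-0.056  0.014  0.052]
yaw 12.50 shift [-0.056  0.014  0.052]
roll 0.001 t 38.0
```

```bash

python3 -m handwheel '[[1,[0,0,0],0],[1,[0,0,0],0],[1,[0,0,0],0],[1,[0,0,0],0],[1,[0,0,-0.5],0],[1,[0,0,-1],0],[1,[0,0,-1],0],[1,[0,0,-1],0]]'
python3 -m handwheel '[[1,[0.38,-1,0],0],[1,[0.38,-1,0],0],[1,[0.38,-1,0],0],[1,[0.38,-1,0],0],[1,[0.38,-1,0],0],[1,[0.38,-1,0],0],[1,[0.38,-1,0],0],[1,[0.38,-1,0],0]]'
python3 -m handwheel '[[1,[0.38,-1,0],0],[1,[0.38,-1,0],0],[1,[0.38,-1,0],0],[1,[0.38,-1,0],0],[1,[0.38,-1,0],0],[1,[0.38,-1,0],0],[1,[0.38,-1,0],0],[1,[0.38,-1,0],0]]' >/dev/null
python3 -m handwheel '[[1,[0.08,-0.5,0],-0.99],[1,[0,0,0],-0.99],[1,[0,0,0],-0.99],[1,[0,0,0],-0.99],[1,[0,0,0],-0.99],[1,[0,0,0],-0.99],[1,[0,0,0],-1],[1,[0,0,0],-1]]'
python3 -c "
from h import *
plan(542,-13.2,53,91.9)"
```

```text
time_s: 39.0
ee_pos: [0.493, -0.3622, 0.0985]
ee_rot: [0.994, 0.109, 0.0, 0.0]
contact_force: [-0.2, -0.1, -0.4]
width: 0.0265
grasp_force: 61.4
time_s: 40.0
ee_pos: [0.5173, -0.1907, 0.0962]
ee_rot: [0.994, 0.11, -0.0, -0.0]
contact_force: [-0.6, -0.1, -1.0]
width: 0.0264
grasp_force: 61.4
time_s: 42.0
ee_pos: [0.5409, -0.0121, 0.0962]
ee_rot: [0.693, 0.721, -0.0, -0.0]
contact_force: [-0.3, 0.2, -0.2]
width: 0.0264
grasp_force: 61.3
yaw 92.30 shift [-0.055  0.051  2.161]
yaw 91.90 shift [-0.055  0.052  2.161]
roll 0.04 t 42.0
```

```bash

python3 -m handwheel '[[1,[-0.05,0.05,0.6],0],[1,[0,0,0.6],0],[1,[0,0,0.5],0],[1,[0,0,0.25],0],[1,[0,0,0.1],0],[1,[0,0,0.05],0],[1,[0,0,0],0],[1,[0,0,0],0]]'
python3 -m handwheel '[[1,[0,0,0.05],0],[1,[0,0,0.03],0],[1,[0,0,0],0],[1,[0,0,0],0],[1,[0,0,0],0],[1,[0,0,0],0],[1,[0,0,0],0],[1,[0,0,0],0]]'
python3 -c "
from h import *
plan(542,-13.2,53,91.9)"
```

```text
time_s: 43.0
ee_pos: [0.5427, -0.0142, 0.0548]
ee_rot: [0.695, 0.719, 0.0, 0.0]
contact_force: [-0.6, -0.9, -0.6]
width: 0.0268
grasp_force: 61.3
time_s: 44.0
ee_pos: [0.5425, -0.0142, 0.0532]
ee_rot: [0.695, 0.719, -0.0, 0.0]
contact_force: [-2.0, -0.1, 5.2]
width: 0.0263
grasp_force: 62.0
yaw 91.91 shift [ 0.053 -0.024  0.01 ]
yaw 91.90 shift [ 0.053 -0.024  0.01 ]
roll 0.001 t 44.0
```

```bash

python3 -m handwheel '[[1,[0,0,0],0],[0.42,[0,0,0],0],[0.42,[0,0,0],0],[0.42,[0,0,-0.5],0],[0.42,[0,0,-1],0],[0.42,[0,0,-1],0],[0.42,[0,0,0],0],[0.42,[0,0,0],0]]'
python3 -c "
from h import *
slats('top',.024,(355,190,430,270))
im=viewer.read_camera('top');cv2.imwrite('pics/t11.png',im[...,::-1])
plan(465,-238,100,12.5)"
```

```text
time_s: 45.0
ee_pos: [0.5423, -0.0144, 0.1031]
ee_rot: [0.695, 0.719, -0.0, 0.0]
contact_force: [0.4, 0.4, -0.1]
width: 0.0494
grasp_force: 0.0
top [ 487.  -364.8] 9.89 [ 25.5 155.8] stand frame [ -26.6 -349.6] ([488.1, -364.7], [155.6, 26.9], 9.1)
top [ 483.2 -297.1] 12.76 [ 25.8 155.9] stand frame [ -28.2 -281.8] ([482.6, -296.3], [156.6, 27.7], 12.6)
top [ 457.  -238.5] 13.09 [ 24.5 154.7] stand frame [ -52.4 -222.4] ([456.8, -238.2], [155.2, 25.5], 13.0)
yaw 91.91 shift [-11.047  -4.219   0.121]
yaw 12.50 shift [-6.176 10.084  0.121]
roll 7.941 t 45.1
```

```bash

python3 -m handwheel '[[0.42,[0,0,0],1],[0.42,[0,0,0],1],[0.42,[0,0,0],1],[0.42,[0,0,0],1],[0.42,[0,0,0],1],[0.42,[0,0,0],1],[0.42,[0,0,0],1],[0.42,[0,0,0],0.89]]' >/dev/null
python3 -m handwheel '[[0.42,[-0.67,1,0],0],[0.42,[-0.67,1,0],0],[0.42,[-0.67,1,0],0],[0.42,[-0.67,1,0],0],[0.42,[-0.67,1,0],0],[0.42,[-0.66,1,0],0],[0.42,[-0.66,1,0],0],[0.42,[-0.66,1,0],0]]' >/dev/null
python3 -m handwheel '[[0.42,[-0.66,1,0],0],[0.42,[-0.66,0.97,0],0],[0.42,[0,0,0.5],0],[0.42,[0,0,0.8],0],[0.42,[0,0,0.8],0],[0.42,[0,0,0.8],0],[0.42,[0,0,0.5],0],[0.42,[0,0,0],0]]'
python3 -c "
from h import *
plan(457.5,-238.5,9.5,13)"
```

```text
time_s: 48.1
ee_pos: [0.4574, -0.2379, 0.0339]
ee_rot: [0.994, 0.114, -0.001, -0.001]
contact_force: [-0.0, -0.5, 0.7]
width: 0.0492
grasp_force: 0.0
yaw 13.05 shift [-0.     0.03   1.222]
yaw 13.00 shift [-0.     0.03   1.222]
roll 0.005 t 48.1
```

```bash

python3 -m handwheel '[[0.42,[0,0,0.5],0],[0.42,[0,0,0.5],0],[0.42,[0,0,0.15],0],[0.42,[0,0,0],0],[1,[0,0,0],0],[1,[0,0,0],0],[1,[0,0,0],0],[1,[0,0,0],0]]'
python3 -m handwheel '[[1,[0,0,-0.5],0],[1,[0,0,-1],0],[1,[0,0,-1],0],[1,[0,0,-1],0],[1,[0,0,-1],0],[1,[0,0,0],0],[1,[0,0,0],0],[1,[0,0,0],0]]'
python3 -c "
from h import *
plan(462,-15.8,100,91.9)"
```

```text
time_s: 49.1
ee_pos: [0.4582, -0.2386, 0.0125]
ee_rot: [0.994, 0.113, 0.0, 0.0]
contact_force: [-0.4, 0.2, 5.7]
width: 0.0265
grasp_force: 60.2
time_s: 50.1
ee_pos: [0.4571, -0.2381, 0.101]
ee_rot: [0.994, 0.113, -0.001, -0.001]
contact_force: [-0.2, 0.5, 0.1]
width: 0.0262
grasp_force: 59.5
yaw 13.02 shift [  2.742 -10.775   0.05 ]
yaw 91.90 shift [11.102  0.612  0.05 ]
roll -7.888 t 50.1
```

```bash

python3 -m handwheel '[[1,[0.25,-0.98,0],0],[1,[0.25,-0.98,0],0],[1,[0.25,-0.98,0],0],[1,[0.25,-0.98,0],0],[1,[0.25,-0.98,0],0],[1,[0.25,-0.98,0],0],[1,[0.25,-0.98,0],0],[1,[0.25,-0.98,0],0]]' >/dev/null
python3 -m handwheel '[[1,[0.25,-0.98,0],0],[1,[0.25,-0.98,0],0],[1,[0.24,-0.98,0],0],[1,[0,0,0],-1],[1,[0,0,0],-1],[1,[0,0,0],-1],[1,[0,0,0],-1],[1,[0,0,0],-1]]' >/dev/null
python3 -m handwheel '[[1,[0,0,0.5],-1],[1,[0,0,0.5],-1],[1,[0,0,0.4],-0.89],[1,[0,0,0.3],0],[1,[0,0,0.2],0],[1,[0,0,0],0],[1,[0,0,0],0],[1,[0,0,0],0]]'
python3 -c "
from h import *
plan(462,-15.8,57,91.9)"
```

```text
time_s: 53.1
ee_pos: [0.4628, -0.016, 0.0642]
ee_rot: [0.695, 0.719, 0.0, 0.0]
contact_force: [-0.0, 0.5, -0.6]
width: 0.0263
grasp_force: 59.5
yaw 91.91 shift [ 0.01  -0.041  0.359]
yaw 91.90 shift [ 0.01  -0.041  0.359]
roll 0.001 t 53.1
```

```bash

python3 -m handwheel '[[1,[0,-0.04,0.2],0],[1,[0,0,0.1],0],[1,[0,0,0.05],0],[1,[0,0,0.05],0],[1,[0,0,0],0],[1,[0,0,0],0],[1,[0,0,0],0],[1,[0,0,0],0]]'
python3 -m handwheel '[[1,[0,0,0.05],0],[1,[0,0,0.05],0],[1,[0,0,0.05],0],[1,[0,0,0],0],[1,[0,0,0],0],[1,[0,0,0],0],[1,[0,0,0],0],[1,[0,0,0],0]]'
```

```text
time_s: 54.1
ee_pos: [0.4617, -0.016, 0.0565]
ee_rot: [0.695, 0.719, -0.0, 0.0]
contact_force: [-1.7, -0.5, 7.1]
width: 0.0263
grasp_force: 60.4
time_s: 55.1
ee_pos: [0.4619, -0.0161, 0.0563]
ee_rot: [0.695, 0.719, -0.002, 0.002]
contact_force: [-12.2, -2.6, 40.3]
width: 0.0264
grasp_force: 64.4
```

```bash

python3 -m handwheel '[[1,[0,0,-0.16],0],[1,[0,0,0],0],[1,[0,0,0],0],[0.42,[0,0,0],0],[0.42,[0,0,0],0],[0.42,[0,0,-0.5],0],[0.42,[0,0,-1],0],[0.42,[0,0,-1],0]]'
python3 -c "
from h import *
slats('top',.024,(355,190,430,270))
im=viewer.read_camera('top');cv2.imwrite('pics/t12.png',im[...,::-1])
plan(483,-297,100,12.7)"
```

```text
time_s: 56.1
ee_pos: [0.4618, -0.0158, 0.107]
ee_rot: [0.695, 0.719, 0.0, -0.0]
contact_force: [-0.2, -0.9, 0.4]
width: 0.0493
grasp_force: 0.0
top [ 488.6 -364.6] 9.95 [ 25.2 154.3] stand frame [ -25.  -349.5] ([488.5, -364.6], [153.9, 25.5], 9.7)
top [ 482.4 -297.5] 12.35 [ 25.4 157.5] stand frame [ -29.  -282.2] ([483.2, -297.4], [156.0, 27.0], 11.7)
yaw 91.90 shift [-14.085   0.513   0.405]
yaw 12.70 shift [-2.135 13.932  0.405]
roll 7.92 t 56.2
```

```bash

python3 -m handwheel '[[0.42,[0,0,0],1],[0.42,[0,0,0],1],[0.42,[0,0,0],1],[0.42,[0,0,0],1],[0.42,[0,0,0],1],[0.42,[0,0,0],1],[0.42,[0,0,0],1],[0.42,[0,0,0],0.93]]' >/dev/null
python3 -m handwheel '[[0.42,[-0.15,1,0],0],[0.42,[-0.15,1,0],0],[0.42,[-0.15,1,0],0],[0.42,[-0.15,1,0],0],[0.42,[-0.15,1,0],0],[0.42,[-0.15,1,0],0],[0.42,[-0.15,1,0],0],[0.42,[-0.15,1,0],0]]' >/dev/null
python3 -m handwheel '[[0.42,[-0.15,1,0],0],[0.42,[-0.15,1,0],0],[0.42,[-0.15,1,0],0],[0.42,[-0.15,1,0],0],[0.42,[-0.15,1,0],0],[0.42,[-0.15,0.93,0.5],0],[0.42,[0,0,0.8],0],[0.42,[0,0,0.8],0]]' >/dev/null
python3 -m handwheel '[[0.42,[0,0,0.8],0],[0.42,[0,0,0.5],0],[0.42,[0,0,0.3],0],[0.42,[0,0,0],0],[0.42,[0,0,0],0],[0.42,[0,0,0],0],[0.42,[0,0,0],0],[0.42,[0,0,0],0]]'
python3 -c "
from h import *
plan(483,-297.3,9.5,12.5)"
```

```text
time_s: 60.2
ee_pos: [0.4817, -0.2972, 0.0323]
ee_rot: [0.994, 0.11, 0.0, 0.0]
contact_force: [0.1, -0.4, -0.1]
width: 0.0496
grasp_force: 0.0
yaw 12.61 shift [0.06  0.021 1.14 ]
yaw 12.50 shift [0.06 0.02 1.14]
roll 0.011 t 60.2
```

```bash

python3 -m handwheel '[[0.42,[0.05,0,0.5],0],[0.42,[0,0,0.4],0],[0.42,[0,0,0.18],0],[0.42,[0,0,0],0],[1,[0,0,0],0],[1,[0,0,0],0],[1,[0,0,0],0],[1,[0,0,0],0]]'
python3 -m handwheel '[[1,[0,0,-0.5],0],[1,[0,0,-1],0],[1,[0,0,-1],0],[1,[0,0,-1],0],[1,[0,0,-1],0],[1,[0,0,-1],0],[1,[0,0,0],0.53],[1,[0,0,0],0.53]]'
python3 -c "
from h import *
plan(500.7,25.5,120,1.9)"
```

```text
time_s: 61.2
ee_pos: [0.4831, -0.297, 0.011]
ee_rot: [0.994, 0.11, 0.0, 0.0]
contact_force: [0.7, 0.6, 3.9]
width: 0.0264
grasp_force: 61.4
time_s: 62.2
ee_pos: [0.4824, -0.2969, 0.1211]
ee_rot: [1.0, 0.016, 0.0, 0.0]
contact_force: [-0.4, 0.4, -0.5]
width: 0.0263
grasp_force: 60.9
yaw 1.84 shift [  1.43  -16.08    0.055]
yaw 1.90 shift [  1.448 -16.079   0.055]
roll -0.006 t 62.2
```

```bash

python3 -m handwheel '[[1,[0.09,-1,0],0],[1,[0.09,-1,0],0],[1,[0.09,-1,0],0],[1,[0.09,-1,0],0],[1,[0.09,-1,0],0],[1,[0.09,-1,0],0],[1,[0.09,-1,0],0],[1,[0.09,-1,0],0]]' >/dev/null
python3 -m handwheel '[[1,[0.09,-1,0],0],[1,[0.09,-1,0],0],[1,[0.09,-1,0],0],[1,[0.09,-1,0],0],[1,[0.09,-1,0],0],[1,[0.09,-1,0],0],[1,[0.09,-1,0],0],[1,[0.09,-1,0],0]]' >/dev/null
python3 -m handwheel '[[1,[0,-0.08,0.3],0],[1,[0,0,0.6],0],[1,[0,0,0.6],0],[1,[0,0,0.4],0],[1,[0,0,0.2],0],[1,[0,0,0],0],[1,[0,0,0],0],[1,[0,0,0],0]]'
python3 -c "
from h import *
plan(500.7,25.5,73,1.9)"
```

```text
time_s: 65.2
ee_pos: [0.5004, 0.0256, 0.0789]
ee_rot: [1.0, 0.018, 0.0, 0.0]
contact_force: [-0.7, 0.3, -0.7]
width: 0.0263
grasp_force: 60.9
yaw 2.02 shift [0.014 0.006 0.293]
yaw 1.90 shift [0.014 0.006 0.293]
roll 0.012 t 65.2
```

```bash

python3 -m handwheel '[[1,[0,0,0.15],0.01],[1,[0,0,0.1],0],[1,[0,0,0],0],[1,[0,0,0],0],[1,[0,0,0],0],[1,[0,0,0],0],[1,[0,0,0],0],[1,[0,0,0],0]]'
```

```text
time_s: 66.2
ee_pos: [0.5001, 0.0256, 0.0735]
ee_rot: [1.0, 0.017, 0.0, 0.0]
contact_force: [-0.6, 0.6, 0.4]
width: 0.0262
grasp_force: 60.9
```

```bash

python3 -m handwheel '[[1,[0,0,0.05],0],[1,[0,0,0.02],0],[1,[0,0,0],0],[0.42,[0,0,0],0],[0.42,[0,0,0],0],[0.42,[0,0,-0.5],0],[0.42,[0,0,-1],0],[0.42,[0,0,-1],0]]'
python3 -c "
from h import *
slats('top',.086,(275,190,340,260)); slats('top',.024,(355,190,430,270));
plan(488.5,-364.7,120,9.8)"
```

```text
time_s: 67.2
ee_pos: [0.5002, 0.0257, 0.1231]
ee_rot: [1.0, 0.017, 0.0, -0.0]
contact_force: [-0.1, 0.4, -0.1]
width: 0.0495
grasp_force: 0.0
top [503.2 -51.7] 5.53 [ 68.5 147.1] stand frame [ -0.  -37.2] ([501.3, -51.2], [154.7, 89.8], 9.7)
top [ 488.3 -364.7] 10.0 [ 25.2 154.7] stand frame [ -25.3 -349.6] ([488.4, -364.3], [153.9, 26.0], 9.7)
yaw 1.91 shift [-1.317 19.496  0.219]
yaw 9.80 shift [-3.981 19.131  0.219]
roll -0.789 t 67.3
```

```bash

python3 -m handwheel '[[0.42,[-0.07,1,0],0],[0.42,[-0.07,1,0],0],[0.42,[-0.07,1,0],0],[0.42,[-0.07,1,0],0],[0.42,[-0.07,1,0],0],[0.42,[-0.07,1,0],0],[0.42,[-0.07,1,0],0],[0.42,[-0.07,1,0],0]]' >/dev/null
python3 -m handwheel '[[0.42,[-0.07,1,0],0],[0.42,[-0.07,1,0],0],[0.42,[-0.07,1,0],0],[0.42,[-0.07,1,0],0],[0.42,[-0.07,1,0],0],[0.42,[-0.07,1,0],0],[0.42,[-0.07,1,0],0],[0.42,[-0.07,1,0],0]]' >/dev/null
python3 -m handwheel '[[0.42,[-0.07,1,0],0],[0.42,[-0.07,1,0],0],[0.42,[-0.07,1,0],0],[0.42,[0,0.5,0],0],[0.42,[0,0,0.3],-0.79],[0.42,[0,0,0.9],0],[0.42,[0,0,0.9],0],[0.42,[0,0,0.9],0]]' >/dev/null
python3 -m handwheel '[[0.42,[0,0,0.9],0],[0.42,[0,0,0.7],0],[0.42,[0,0,0.4],0],[0.42,[0,0,0],0],[0.42,[0,0,0],0],[0.42,[0,0,0],0],[0.42,[0,0,0],0],[0.42,[0,0,0],0]]'
python3 -c "
from h import *
plan(488.5,-364.7,9.5,9.8)"
```

```text
time_s: 71.3
ee_pos: [0.4867, -0.3652, 0.0224]
ee_rot: [0.996, 0.086, 0.0, 0.0]
contact_force: [-0.2, -0.1, -0.7]
width: 0.0494
grasp_force: 0.0
yaw 9.81 shift [ 0.093 -0.009  0.644]
yaw 9.80 shift [ 0.093 -0.009  0.644]
roll 0.001 t 71.3
```

```bash

python3 -m handwheel '[[0.42,[0.09,0,0.4],0],[0.42,[0,0,0.2],0],[0.42,[0,0,0],0],[0.42,[0,0,0],0],[1,[0,0,0],0],[1,[0,0,0],0],[1,[0,0,0],0],[1,[0,0,0],0]]'
python3 -m handwheel '[[1,[0,0,-0.5],0],[1,[0,0,-1],0],[1,[0,0,-1],0],[1,[0,0,-1],0],[1,[0,0,-1],0],[1,[0,0,-1],0],[1,[0,0,0],0.4],[1,[0,0,0],0.39]]'
python3 -m handwheel '[[1,[0.08,-1,0],0],[1,[0.08,-1,0],0],[1,[0.08,-1,0],0],[1,[0.08,-1,0],0],[1,[0.08,-1,0],0],[1,[0.08,-1,0],0],[1,[0.08,-1,0],0],[1,[0.08,-1,0],0]]' >/dev/null
python3 -m handwheel '[[1,[0.08,-1,0],0],[1,[0.08,-1,0],0],[1,[0.08,-1,0],0],[1,[0.08,-1,0],0],[1,[0.08,-1,0],0],[1,[0.08,-1,0],0],[1,[0.08,-1,0],0],[1,[0.05,-0.48,0.2],0]]' >/dev/null
python3 -m handwheel '[[1,[0,0,0.3],0],[1,[0,0,0.5],0],[1,[0,0,0.5],0],[1,[0,0,0.4],0],[1,[0,0,0.1],0],[1,[0,0,0],0],[1,[0,0,0],0],[1,[0,0,0],0]]'
python3 -c "
from h import *
plan(503.3,-54.5,73,1.9)"
```

```text
time_s: 72.3
ee_pos: [0.4888, -0.365, 0.0106]
ee_rot: [0.996, 0.086, 0.0, 0.0]
contact_force: [0.0, -0.6, 3.8]
width: 0.0263
grasp_force: 61.9
time_s: 73.3
ee_pos: [0.4885, -0.365, 0.1213]
ee_rot: [1.0, 0.016, 0.0, 0.0]
contact_force: [-0.3, 0.5, -1.1]
width: 0.0261
grasp_force: 61.5
time_s: 76.3
ee_pos: [0.5033, -0.0546, 0.0804]
ee_rot: [1.0, 0.017, 0.0, 0.0]
contact_force: [-0.2, -0.1, -0.6]
width: 0.0266
grasp_force: 61.5
yaw 1.91 shift [ 0.002 -0.004  0.372]
yaw 1.90 shift [ 0.002 -0.004  0.372]
roll 0.001 t 76.3
```

```bash

python3 -m handwheel '[[1,[0,0,0.2],0],[1,[0,0,0.14],0],[1,[0,0,0.03],0],[1,[0,0,0],0],[1,[0,0,0],0],[1,[0,0,0],0],[1,[0,0,0],0],[1,[0,0,0],0]]'
python3 -m handwheel '[[1,[0,0,0.02],0],[1,[0,0,0],0],[0.42,[0,0,0],0],[0.42,[0,0,0],0],[0.42,[0,0,-0.5],0],[0.42,[0,0,-1],0],[0.42,[0,0,-1],0],[0,[0,0,-1],0]]'
python3 -c "
from h import *
im=viewer.read_camera('top');g=hsv(im)
w=((g[0]>30)&(g[0]<60)&(g[1]>90)).astype(np.uint8);w[:145]=0;w[185:]=0;w[:,:240]=0;w[:,346:]=0
print(rects('top',w,.041,50),wpca('top',w,.041))
im2=viewer.read_camera('scene')
a=im[130:260,240:350];b=im2[100:260,260:420]
cv2.imwrite('pics/c13.png',np.hstack([cv2.resize(a,(338,400),interpolation=2),cv2.resize(b,(400,400),interpolation=2)])[...,::-1])
plan(686,-95,130,1.9)"
```

```text
time_s: 77.3
ee_pos: [0.503, -0.0545, 0.0727]
ee_rot: [1.0, 0.017, 0.0, 0.0]
contact_force: [-0.1, -0.7, -0.5]
width: 0.0268
grasp_force: 61.4
time_s: 78.3
ee_pos: [0.5031, -0.0545, 0.1436]
ee_rot: [1.0, 0.017, 0.0, 0.0]
contact_force: [-0.6, 0.7, 0.1]
width: 0.0661
grasp_force: 0.0
[([685.3, -95.2], [57.2, 56.8], 0.7, (321, 159, 18, 18))] (array([686.3, -95. ]), np.float64(-41.56), array([50.4, 53.6]))
yaw 1.91 shift [8.989 2.328 0.74 ]
yaw 1.90 shift [8.99  2.326 0.74 ]
roll 0.001 t 78.4
```

View pics/c13.png

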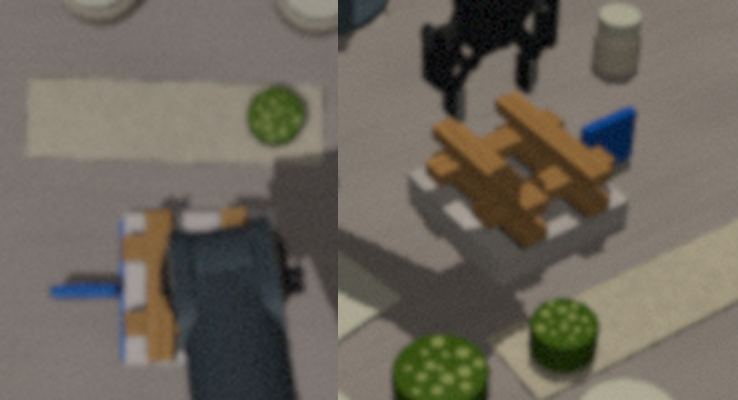

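```bash

python3 -m handwheel '[[0,[0.95,0.24,0],0],[0,[0.95,0.24,0],0],[0,[0.95,0.24,0],0],[0,[0.95,0.24,0],0],[0,[0.95,0.24,0],0],[0,[0.95,0.24,0.3],0],[0,[0.95,0.24,0.6],0],[0,[0.95,0.24,0.6],0]]' >/dev/null
python3 -m handwheel '[[0,[0.95,0.24,0.6],0],[0,[0.5,0.17,0.6],0],[0,[0,0,0.6],0],[0,[0,0,0.4],0],[0,[0,0,0],0],[0,[0,0,0],0],[0,[0,0,0],0],[0,[0,0,0],0]]'
python3 -c "
from h import *
plan(687,-95,10,1.9)
c=onz('scene',[(316,229)],.041);print(c)
im=viewer.read_camera('scene');g=hsv(im)
w=((g[0]>30)&(g[0]<60)&(g[1]>90)).astype(np.uint8);w[:210]=0;w[252:]=0;w[:,:334]=0;w[:,366:]=0
b=cv2.boundingRect(w);print(b, onz('scene',[(b[0]+b[2]/2-.5,b[1]+b[3]/2-.5)],.023)*1000)
cv2.imwrite('pics/c14.png',cv2.resize(im[170:270,290:420],None,fx=5,fy=5,interpolation=2)[...,::-1])
"
```

```text
time_s: 80.4
ee_pos: [0.6857, -0.0951, 0.0688]
ee_rot: [1.0, 0.017, 0.0, 0.0]
contact_force: [-0.4, 0.3, 0.5]
width: 0.0855
grasp_force: 0.0
yaw 1.92 shift [ 0.067 -0.003  2.942]
yaw 1.90 shift [ 0.067 -0.003  2.942]
roll 0.002 t 80.4
[[ 0.64617548 -0.16005268  0.041     ]]
(337, 220, 27, 29) [[687.86252689 -94.13715419  23.        ]]
```

View pics/c14.png

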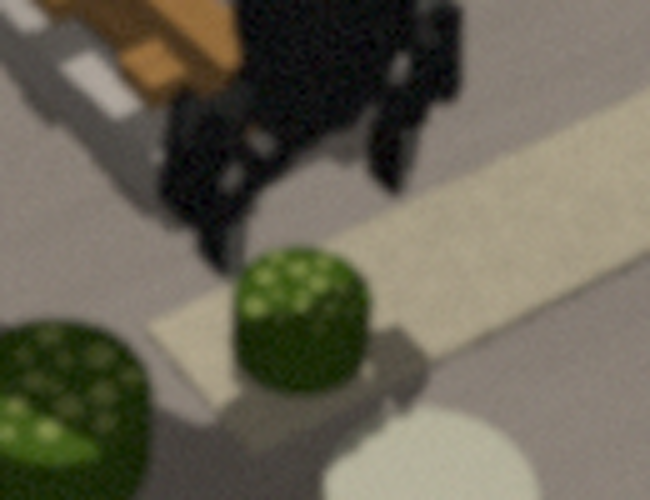

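```bash

python3 -m handwheel '[[0,[0.08,0,0.5],0],[0,[0,0,0.6],0],[0,[0,0,0.6],0],[0,[0,0,0.6],0],[0,[0,0,0.4],0],[0,[0,0,0.2],0],[0,[0,0,0],0],[0,[0,0,0],0]]'
python3 -m handwheel '[[1,[0,0,0],0],[1,[0,0,0],0],[1,[0,0,0],0],[1,[0,0,0],0],[1,[0,0,0],0],[1,[0,0,0],0],[1,[0,0,0],0],[1,[0,0,0],0]]'
```

```text
time_s: 81.45
ee_pos: [0.6875, -0.095, 0.0108]
ee_rot: [1.0, 0.017, 0.001, 0.0]
contact_force: [0.4, -0.3, 0.4]
width: 0.0855
grasp_force: 0.0
time_s: 82.45
ee_pos: [0.6878, -0.095, 0.0112]
ee_rot: [1.0, 0.017, 0.001, 0.0]
contact_force: [-1.0, -0.1, 5.1]
width: 0.0622
grasp_force: 66.2
```

```bash

python3 -m handwheel '[[1,[0,0,-0.4],0],[1,[0,0,-0.8],0],[1,[0,0,-0.8],0],[1,[0,0,-0.9],0],[1,[0,0,-0.9],0],[1,[0,0,-0.9],0],[1,[0,0,-0.8],0],[1,[0,0,-0.4],0]]'
python3 -m handwheel '[[1,[-0.9,-0.43,0],0],[1,[-0.9,-0.43,0],0],[1,[-0.9,-0.43,0],0],[1,[-0.9,-0.43,0],0],[1,[-0.9,-0.43,0],0],[1,[-0.9,-0.43,0],0],[1,[-0.9,-0.43,0],0],[1,[-0.9,-0.43,0],0]]'
python3 -m handwheel '[[1,[-0.9,-0.43,0],0],[1,[-0.6,-0.3,0],0],[1,[-0.45,-0.16,0],0],[1,[0,0,0.3],0],[1,[0,0,0.3],0],[1,[0,0,0],0],[1,[0,0,0],0],[1,[0,0,0],0]]'
python3 -c "
from h import *
plan(502,-14.5,92,1.9)
slats('top',.086,(275,190,340,260))
im=viewer.read_camera('scene')
cv2.imwrite('pics/c15.png',cv2.resize(im[90:220,270:420],None,fx=4.5,fy=4.5,interpolation=2)[...,::-1])
"
```

```text
time_s: 83.45
ee_pos: [0.6875, -0.0949, 0.1298]
ee_rot: [1.0, 0.017, 0.001, 0.0]
contact_force: [-0.2, -0.4, -0.1]
width: 0.0623
grasp_force: 66.0
time_s: 84.45
ee_pos: [0.54, -0.0308, 0.1282]
ee_rot: [1.0, 0.017, -0.0, 0.0]
contact_force: [0.6, -0.2, -1.5]
width: 0.0625
grasp_force: 66.0
time_s: 85.45
ee_pos: [0.5015, -0.0146, 0.1164]
ee_rot: [1.0, 0.017, 0.0, -0.0]
contact_force: [0.2, 0.1, -1.4]
width: 0.0624
grasp_force: 66.0
yaw 1.92 shift [ 0.024 -0.002  1.219]
yaw 1.90 shift [ 0.024 -0.002  1.219]
roll 0.002 t 85.5
top [564.2  28.1] -44.05 [25.1 36.2] stand frame [63.6 40.5] ([562.2, 29.7], [35.5, 32.4], -89.3)
top [551.3 -62.6] 35.64 [32.4 62.4] stand frame [ 47.7 -49.7] ([554.1, -64.0], [64.8, 39.3], 29.1)
top [467.  -73.7] 36.78 [33.9 43.8] stand frame [-36.9 -58. ] ([467.3, -77.4], [55.0, 37.3], 9.0)
```

View pics/c15.png

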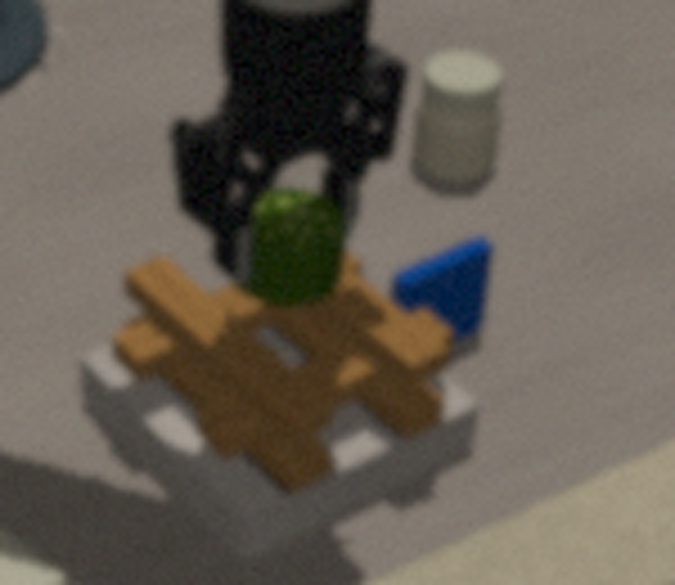

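```bash

python3 -m handwheel '[[1,[0,0,0.3],0],[1,[0,0,0.4],0],[1,[0,0,0.2],0],[1,[0,0,0.1],0],[1,[0,0,0.05],0],[1,[0,0,0],0],[1,[0,0,0],0],[1,[0,0,0],0]]'
python3 -m handwheel '[[1,[0,0,0.05],0],[1,[0,0,0.05],0],[1,[0,0,0],0],[1,[0,0,0],0],[1,[0,0,0],0],[1,[0,0,0],0],[1,[0,0,0],0],[1,[0,0,0],0]]'
```

```text
time_s: 86.55
ee_pos: [0.5014, -0.0146, 0.0955]
ee_rot: [1.0, 0.017, 0.0, 0.0]
contact_force: [-0.5, 0.5, -1.7]
width: 0.0623
grasp_force: 66.0
time_s: 87.55
ee_pos: [0.5013, -0.0146, 0.0933]
ee_rot: [1.0, 0.017, 0.0, 0.0]
contact_force: [-0.3, 0.5, -1.1]
width: 0.0621
grasp_force: 66.0
```

```bash

python3 -m handwheel '[[1,[0,0,0.05],0],[1,[0,0,0],0],[1,[0,0,0],0],[1,[0,0,0],0],[1,[0,0,0],0],[1,[0,0,0],0],[1,[0,0,0],0],[1,[0,0,0],0]]'
```

```text
time_s: 88.55
ee_pos: [0.5013, -0.0146, 0.0923]
ee_rot: [1.0, 0.017, 0.0, 0.0]
contact_force: [-0.6, -1.1, -1.1]
width: 0.0624
grasp_force: 66.0
```

```bash

python3 -m handwheel '[[1,[0,0,0.05],0],[1,[0,0,0],0],[1,[0,0,0],0],[1,[0,0,0],0],[1,[0,0,0],0],[1,[0,0,0],0],[1,[0,0,0],0],[1,[0,0,0],0]]'
```

```text
time_s: 89.55
ee_pos: [0.5014, -0.0146, 0.0921]
ee_rot: [1.0, 0.017, 0.0, 0.0]
contact_force: [-2.2, -0.4, 7.6]
width: 0.0623
grasp_force: 66.8
```

```bash

python3 -m handwheel '[[1,[0,0,-0.03],0],[0,[0,0,0],0],[0,[0,0,0],0],[0,[0,0,0],0],[0,[0,0,-0.2],0],[0,[0,0,-0.5],0],[0,[0,0,-1],0],[0,[0,0,-1],0]]'
python3 -m handwheel '[[0,[0,0,-1],0],[0,[0,0,-1],0],[0,[0,0.8,-1],0],[0,[0,1,0],0],[0,[0,1,0],0],[0,[0,1,0],0],[0,[0,1,0],0],[0,[0,1,0],0]]' >/dev/null
python3 -m handwheel '[[0,[0,1,0],0],[0,[0,1,0],0],[0,[0,1,0],0],[0,[0,1,0],0],[0,[0,1,0],0],[0,[0,1,0],0],[0,[0,1,0],0],[0,[0,0,0],0]]'
python3 -c "
from h import *
im=viewer.read_camera('top');im2=viewer.read_camera('scene');g=hsv(im)
w=((g[0]>30)&(g[0]<60)&(g[1]>90)).astype(np.uint8);w[:190]=0;w[260:]=0;w[:,:270]=0;w[:,345:]=0
print(rects('top',w,.12,50),wpca('top',w,.12))
slats('top',.086,(275,190,340,260))
a=im[180:265,170:350];b=im2[100:210,270:410]
cv2.imwrite('pics/c16.png',np.hstack([cv2.resize(a,(420,198),interpolation=2),cv2.resize(b,(252,198),interpolation=2)])[...,::-1])
cv2.imwrite('pics/c16.png',np.hstack([cv2.resize(im[190:260,270:345],(390,364),interpolation=2),cv2.resize(im2[100:210,270:390],(397,364),interpolation=2)])[...,::-1])
cv2.imwrite('pics/t16.png',im[...,::-1])"
```

```text
time_s: 90.55
ee_pos: [0.5014, -0.0145, 0.1471]
ee_rot: [1.0, 0.017, 0.0, 0.0]
contact_force: [1.0, -0.3, 0.1]
width: 0.0853
grasp_force: 0.0
time_s: 92.55
ee_pos: [0.5094, -0.2726, 0.2057]
ee_rot: [1.0, 0.015, -0.0, 0.0]
contact_force: [0.2, -0.4, 0.6]
width: 0.0854
grasp_force: 0.0
[([502.1, -14.1], [59.2, 57.8], -62.6, (294, 212, 20, 20))] (array([501.8, -14.2]), np.float64(-42.67), array([51.9, 53.6]))
top [502.1 -16. ] 10.35 [150.9 154.7] stand frame [ 0.1 -1.5] ([501.8, -16.3], [158.2, 155.6], 2.9)
```

View pics/c16.png

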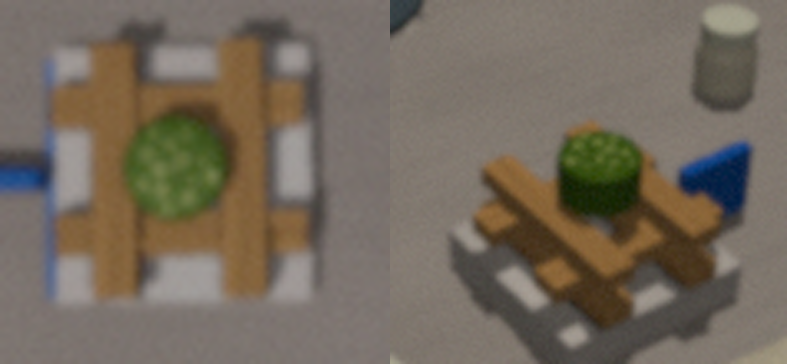

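```bash
python3 -c "
from h import *
im=cv2.imread('pics/t16.png')[...,::-1].copy();H,S,V=hsv(im);b=((H>100)&(H<125)&(S>120)).astype(np.uint8);b[:190]=0;b[255:]=0;b[:,:240]=0;b[:,300:]=0
u=np.nonzero(b.any(0))[0];print(u.min(),u.max())
f=b.copy();f[:,276:]=0
print(rects('top',f,.066,5),rects('top',b,.024,5))
a=np.radians(1.9);print(proj('top',[[.502-y*np.sin(a),-.0145+y*np.cos(a),z] for y,z in((.158,.066),(.088,.024),(.082,.024))]))
"
```

```text
257 278
[([495.2, 110.2], [59.0, 9.8], -89.2, (257, 222, 19, 4))] [([495.8, 110.4], [70.7, 10.1], -89.2, (257, 222, 22, 4))]
[[255.90646515 222.85978925]
 [278.4988751  222.687453  ]
 [280.28340218 222.65351834]]
```

Tray's fin end is seen at column 257 (expected 256 when home) and the panel at 278 (expected 278.5), so the tray is home. Handing in.

```bash
python3 -c "
from cell import ticket
print(ticket.close_job())"
```

```text
the job is handed in; nothing more can be done
None
```

The job is handed in at about 93 s: the tray is fully home, the six slats are stacked as a centred crib on the stripes, and the one cheese present (herb) stands in the middle of the top pair. The final pictures confirmed this to about 2 mm, and the one thing to note is that I pressed one slat down with about 40 N before easing off.

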